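Hang the tool rack frame on its two hooks

ROBOT

A 6-joint arm with a two-finger parallel gripper is mounted at the origin on a cart in front of the work surface, level with it; the furniture and walls round the work are solid. World frame = base frame: x ahead of the robot, y to its left, z up, the work surface at z = 0. Lengths are in mm, angles in rad, forces in N, time in s.
With the tool pointing down it reaches from about 350 to 975 mm from the base axis. Payload 7.1 kg.
Tool frame: the origin (TCP) lies on the front face of the gripper's body, between the roots of the fingers; the fingertips stand 80 mm ahead of it and the grasp point (between the pads) lies 61 mm ahead of it; z points along the fingers, y is the line along which they close (so a half turn about z gives the same grasp; the last joint's range is limited). The gripper opens to 88 mm and grips with 3 to 60 N. Pads are 20 mm wide; open, the fingers measure 115 mm over their backs; the gripper's body (75 mm by 178 mm) begins 61 mm behind the grasp point.
Start: joints at [-1.231, 0.423, 1.63, -0, 1.089, -0.019], TCP at [219.486, -585.176, 302.675] pointing down, gripper open.
Joint ranges: [-3, 3], [-0.9, 2.11], [0.09, 2.58], [-1.31, 4.45], [0.11, 2.69], [-2.54, 2.54]. Speed limits (rad/s): [2.39, 2.39, 3.01, 3.14, 3.14, 3.14].

INTERFACE

Orientations are given as a rotation vector (axis times angle).
In Python, from workcell import readout, vision, close_job gives the robot as it stands.
- The arm moves only by the tool servo_tool, never from a script. Its argument "plan" is a list that holds one entry, the list of rows, each a list of 7 numbers: the gripper command: -1 is fully open, 1 is shut, values between are in proportion, then the shift along the world's x, y, z in units of 40 mm (1.0 is 40 mm), then the turn, a rotation vector about the world's x, y, z in units of 5 degrees (1.0 is 5 degrees). A call has 1 to 5 rows; each row shifts and turns the commanded pose from where the row before left it; what a row does not reach is not made up. A row lasts 1/12 s, in which the tool goes at most 41.7 mm and 7.16 degrees, less where a joint would pass 70% of its speed; a pose out of reach is approached as far as the arm can. A call is refused whole if a number of a shift passes 1 or a number of a turn 1, either way. A call with a gripper value outside its range is refused whole. The fingers move at their own pace and stop on an object; the grip force is fixed at half the most. Time passes only in rows, so rows that do not move let the fingers close. It gives the time, the measured TCP pose, the force, the opening and the grip force at its end, in the units of the state.
- readout.get_obs(): the state, without advancing time (a new reading comes with each control period).
- vision.get_image(name): name is "scene" or "top" or "wrist"; returns the picture (384x512x3 uint8, red, green, blue); there is no depth.
- vision.camera_params(name): a dict with "fx", "fy", "cx", "cy" (pixels), "rvec" (rotation vector, rad) and "tvec" (3), from world to camera coordinates, as OpenCV has them; the wrist camera has in their place "hand_eye" (4x4, takes a point from camera to tool coordinates, whose origin is the TCP and whose axes are the flange's). Camera axes: x right, y down, z forward; pixel columns grow to the right and rows downward; lengths in mm; the calibration is good to about 2 mm. A picture is of the moment at which its call begins: read the wrist's pose just before it. camera_params takes no time and is no camera call.
- close_job(): hands the job in; it is judged then, once.
The state is a dict: "t": time; "qpos": joint angles; "qvel": joint speeds; "joint_torque": joint torques, N m; "ee_pos": TCP position; "orientation": TCP orientation; "ft_force": force on the tool from outside, world axes, zero at the start; "moment": the same for the moment, N m; "width": finger opening in mm; "grasp_force": force on a finger pad.
Only numpy, scipy, OpenCV 4.12 (cv2) and the standard library are available. Lean on these libraries where they do the work, as an engineer would, in place of code of your own. Each camera call takes 0.05 s, during which the arm holds its last target. There are 200 camera calls.

TASK

First move the glue bottle out from under the two red hooks and stand it upright in the grey tray. Then lift the blue rack frame out of the plywood slot block, where only its ends can be gripped, stand it on its feet on the open bench and let go so that you can take it again by the middle of its top rail, and hang that rail in both red hooks; let go only once the rail sits down in both hooks. Do not tip the bottle, and leave the tape roll and the tape measure where they are.

Things in the scene. Friction and masses are not known exactly. Their poses are not given: they have to be found in the camera images.
- rack_frame: loose blue ladder-shaped rack frame, 200 wide (y) x 110 high (z), 0.3 kg, same from both faces. Origin: centre of underside. Top rail 14 thick (x), from 92 to 110 up; bottom rail top at 20; end bars' inner faces at y +-91, rungs at y +-30, open windows between. Two black feet 40 (x) x 16 x 10 at y +-80: it stands alone on a level surface. Starts standing in the slot block.
- rail_mid (a point): centre of the frame's top rail, 101 mm above the frame's origin: the grip point for hanging (grip across the frame's x, rail 14 mm thick)
- rail_end_a (a point): underside of the frame's top rail at y = +78 mm of the frame, where it rests on a hook
- rail_end_b (a point): underside of the frame's top rail at y = -78 mm of the frame, where it rests on the other hook
- slot_block: fixed plywood block, left or right on the bench, tray on the other side. Base 110 (x) x 220 (y) x 6, origin under its centre; two cheeks to 128 mm height, 120 long, leave a 22 mm slot along y. The frame stands in it along y, origin 6 mm up; the cheeks hide its middle, its ends stick out (|y| 60 to 100). Lift it straight up over 125 mm to clear.
- hook_stand: fixed dark steel stand with two red hooks at y = +-78 mm, open toward its -x: the frame comes from -x, hooks entering its outer windows. Origin on the bench, midway under the hook seats. Base 10 thick, x 30 to 126; posts 16 mm square at x = 48, y = +-78, 179 high; cross bar between them at 35 to 55 height, free above. When hung, the frame's origin is 58 mm above the bench.
- hook_left_seat (a point): top of the seat of the hook at y = +78 mm of the stand, 150 mm above the bench
- hook_right_seat (a point): top of the seat of the hook at y = -78 mm of the stand, 150 mm above the bench
- hook_left: red hook of 10 mm round bar at y = +78 mm of the stand; origin on the bar's centre line in its seat. Level seat from x = -12 to +12 of the stand, upper side 150 mm high; tip in front (outside at x = -23) rises to 166, behind it rises to 164. The rail has about 5 mm play to and fro in it, the hung frame 8 mm sideways.
- hook_right: the same red hook at y = -78 mm of the stand
- glue_bottle: loose white glue bottle with orange nozzle, 40 (x) x 62 (y) x 166 high, body up to 128, 0.3 kg, upright; origin at the centre of its underside. Stands between and a little in front of the hooks, in the frame's way. Grip it across x at about 100 mm height.
- tray: fixed shallow grey tray 150 x 150 x 18 mm, walls 4 mm, floor about 4 mm thick; origin at the centre of its underside
- tape_roll: loose roll of masking tape, 110 x 110 x 24 mm, lying at the back left; origin at the centre of its underside; leave alone
- tape_measure: loose yellow pocket tape measure, 40 x 91 x 68 mm, at the back right; origin at the centre of its underside; leave alone
Mind the look-alikes: they are no part of the job. Of the things that look like the glue_bottle, the middle-sized one is meant.

How it is judged (in metres and radians):
On the way, in this order (a step that is already met when the one before it is completed fails the run):
1. the glue bottle stands upright in the tray, released (x of glue_bottle in the frame of tray between -0.05 and 0.05 m and y of glue_bottle in the frame of tray between -0.05 and 0.05 m and z of glue_bottle in the frame of tray below 0.012 m and angle between glue_bottle's own z axis and vertical below 0.1 rad and contact force between the fingers and glue_bottle below 0.1 N), for 0.2 s.
2. the frame stands upright on its feet on the open bench, clear of the slot block, released (height (world z) of rack_frame below 0.005 m and angle between rack_frame's own z axis and vertical below 0.1 rad and horizontal distance between rack_frame and slot_block above 0.1 m and contact force between the fingers and rack_frame below 0.1 N and linear speed of rack_frame below 0.02 m/s), for 0.2 s.
3. the rail sits in both hooks while the gripper still holds the frame (z of rail_end_a in the frame of hook_stand between 0.144 and 0.155 m and x of rail_end_a in the frame of hook_stand between -0.011 and 0.011 m and z of rail_end_b in the frame of hook_stand between 0.144 and 0.155 m and x of rail_end_b in the frame of hook_stand between -0.011 and 0.011 m and y of rack_frame in the frame of hook_stand between -0.015 and 0.015 m and contact force between the fingers and rack_frame above 0.5 N), for 0.2 s.
At the end, for the whole second after the job is handed in: Frame hangs at rest, released, within 0.15 rad of upright: both rail ends 144-155 mm above the bench, within 11 mm of the seats fore-aft, centred sideways within 15 mm, each hook carrying over 0.3 N. Bottle upright (0.1 rad), at rest in the tray, within 50 mm of its middle along each side (z of rail_end_a in the frame of hook_stand between 0.144 and 0.155 m and x of rail_end_a in the frame of hook_stand between -0.011 and 0.011 m and z of rail_end_b in the frame of hook_stand between 0.144 and 0.155 m and x of rail_end_b in the frame of hook_stand between -0.011 and 0.011 m and y of rack_frame in the frame of hook_stand between -0.015 and 0.015 m and x of glue_bottle in the frame of tray between -0.05 and 0.05 m and y of glue_bottle in the frame of tray between -0.05 and 0.05 m and z of glue_bottle in the frame of tray below 0.012 m and angle between glue_bottle's own z axis and vertical below 0.1 rad and contact force between rack_frame and hook_left above 0.3 N and contact force between rack_frame and hook_right above 0.3 N and angle between rack_frame's own z axis and vertical below 0.15 rad and linear speed of each of rack_frame, glue_bottle below 0.02 m/s and contact force between rack_frame and the fingers below 0.1 N); the robot touches nothing.
It fails at once if the glue bottle is tipped by more than 0.4 rad (angle between glue_bottle's own z axis and vertical above 0.4 rad).
It fails at once if the tape roll is moved by more than 30 mm (distance of tape_roll from where it was at the start of the episode above 0.03 m).
It fails at once if the tape measure is moved by more than 30 mm (distance of tape_measure from where it was at the start of the episode above 0.03 m).
It also fails if it takes over 72 s, if anything falls off the work surface, if the arm or the gripper's body presses on something with over 40 N, if the wrist force passes 120 N, or if a joint passes its speed limit or range.

## Working session

There is one attempt and no reset: what is moved stays moved. The work goes in short steps, Python scripts to look and compute and a tool call to move; the robot and the scene stay as the last step left them, time stands still between calls to the robot, and variables do not carry over. Pictures are saved under pics/ and viewed, at most 10 in all, crops included, and the job is handed in when it is done.

Besides the shell and the picture viewer there is one more tool, called after "Call:" by a JSON object that holds its "op" and its "data", one argument or row to a line. servo_tool: Moves the arm, as the interface text tells. Its arguments: {"type":"object","properties":{"plan":{"type":"array"}},"required":["plan"]}

```bash
mkdir -p pics; cat > h.py <<'E'
import numpy as np, cv2
from workcell import readout, vision
def cam(n):
    p=vision.camera_params(n);K=np.array([[p['fx'],0,p['cx']],[0,p['fy'],p['cy']],[0,0,1.]])
    if 'rvec' in p:
        R=cv2.Rodrigues(np.array(p['rvec'],float))[0];t=np.array(p['tvec'],float).ravel()
        return K,R,t
    o=readout.get_obs();H=np.array(p['hand_eye'])
    T=np.eye(4);T[:3,:3]=cv2.Rodrigues(np.array(o['orientation'],float))[0];T[:3,3]=o['ee_pos']
    M=np.linalg.inv(T@H);return K,M[:3,:3],M[:3,3]
def onplane(c,uv,z):
    K,R,t=c;d=R.T@np.linalg.inv(K)@np.array([uv[0],uv[1],1.]);C=-R.T@t
    return C+d*(z-C[2])/d[2]
def proj(c,P):
    K,R,t=c;q=K@(R@np.array(P,float)+t);return q[:2]/q[2]
def tri(c1,u1,c2,u2):
    P=cv2.triangulatePoints(c1[0]@np.c_[c1[1],c1[2]],c2[0]@np.c_[c2[1],c2[2]],np.array(u1,float),np.array(u2,float)).ravel()
    return P[:3]/P[3]
def snap(n,f=None):
    im=np.array(vision.get_image(n))
    cv2.imwrite('pics/'+(f or n)+'.png',im[:,:,::-1]);return im
E
python3 - <<'E'
from h import *
for n in('scene','top'):
    snap(n);c=cam(n);print(n,(-c[1].T@c[2]).round(),c[0][0,0])
print(readout.get_obs())
E
cd pics; python3 -c "
import cv2;import numpy as np
a=cv2.imread('scene.png');b=cv2.imread('top.png')
cv2.imwrite('s2.png',cv2.resize(a,(800,600)));cv2.imwrite('t2.png',cv2.resize(b,(800,600)))"
```

```text
scene [ 163.  652. 1060.] 369.25426947961523
top [ 388.    3. 1395.] 462.68973425213176
{'t': 0.1, 'qpos': array([-1.23103427e+00,  4.23737153e-01,  1.63060333e+00, -1.40381800e-05,
        1.08860739e+00, -1.90027240e-02]), 'qvel': array([-4.44036393e-04, -1.22025352e-03, -1.18276583e-03, -9.87034604e-05,
        3.60570507e-04,  4.18764857e-04]), 'joint_torque': array([-2.50178391e-04, -5.45614779e+01, -2.74325341e+01,  6.44705608e-02,
        1.88158936e-02, -4.91836886e-05]), 'ee_pos': array([ 219.33790553, -584.83007724,  302.00041329]), 'orientation': array([-3.08986664e+00, -5.60300685e-01,  3.59077292e-04]), 'ft_force': array([ 0.2293147 ,  0.72065826, -0.67133614]), 'moment': array([-0.03030495,  0.03383572, -0.00834455]), 'grasp_force': 0.0, 'width': 87.6970212126268}
```

View pics/s2.png

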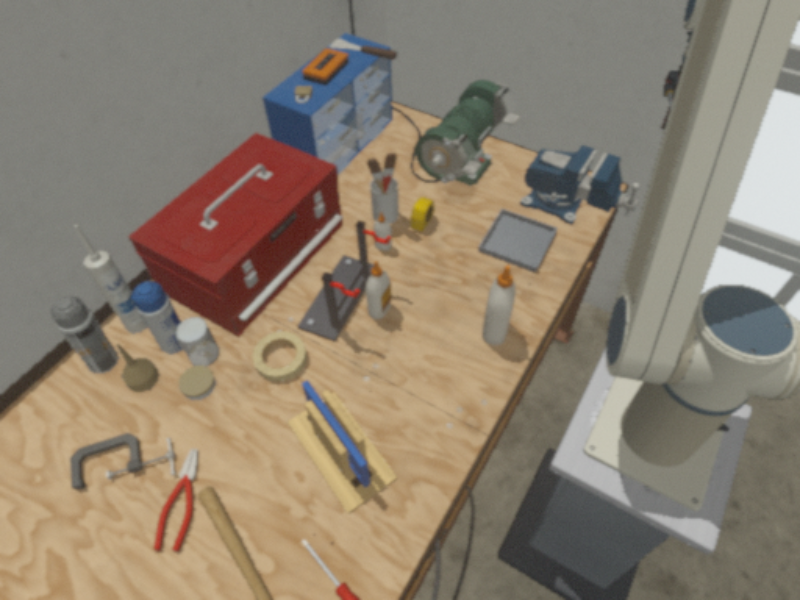

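View pics/t2.png

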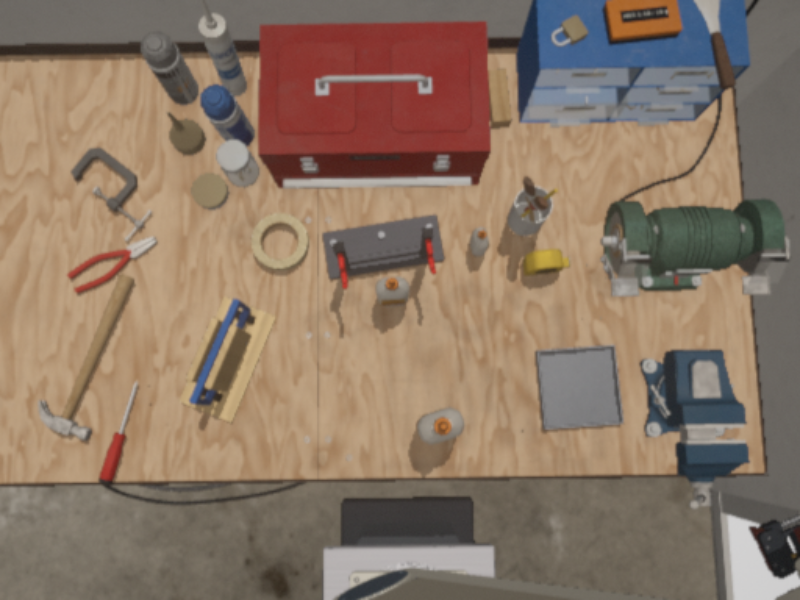

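Shown (display pixels, top view). Could be taken for the glue bottle: small one at (479,242), middle-sized one at (392,289) between and in front of the hooks, large one at (440,426). I choose (392,289). The tray is at (579,388), the slot block with the frame at (229,360), the hooks at (343,270) and (431,255), the roll at (280,243) and the measure at (545,262).

```bash
cat > m.py <<'E'
from h import *
ct,cs=cam('top'),cam('scene')
T=cv2.imread('pics/top.png');S=cv2.imread('pics/scene.png')
def blobs(im,lo,hi,amin,roi=None):
    h=cv2.cvtColor(im,cv2.COLOR_BGR2HSV);m=cv2.inRange(h,lo,hi)
    if roi: k=np.zeros_like(m);x0,y0,x1,y1=[int(v/1.5625) for v in roi];k[y0:y1,x0:x1]=1;m=m*k
    n,l,st,ce=cv2.connectedComponentsWithStats(m)
    return [(ce[i].round(1),st[i][4],cv2.minAreaRect(np.argwhere(l==i)[:,::-1].astype(np.float32))) for i in range(1,n) if st[i][4]>=amin]
print('orange T');OT=blobs(T,(5,150,120),(18,255,255),8,(340,200,520,460))
for b in OT:print(b[:2])
print('orange S');OS=blobs(S,(5,150,120),(18,255,255),8,(340,200,540,340))
for b in OS:print(b[:2])
print('red T')
for b in blobs(T,(0,170,90),(4,255,255),15,(320,230,460,300)):print(b)
print('red S')
for b in blobs(S,(0,170,90),(4,255,255),15,(310,220,400,310)):print(b)
print('blue')
for b in blobs(T,(108,120,60),(125,255,255),40,(180,280,290,420)):
    print(b); bp=cv2.boxPoints(b[2]); print([onplane(ct,p,110).round().tolist() for p in bp])
print('tray')
for b in blobs(T,(90,0,60),(150,60,170),1500,(520,330,640,440)):
    print(b); bp=cv2.boxPoints(b[2]); print([onplane(ct,p,18).round().tolist() for p in bp],onplane(ct,b[2][0],18))
# stand base rectangle (grey) corners & slot block
print('base')
for b in blobs(T,(0,0,30),(180,70,110),500,(310,200,460,290)):
    print(b); bp=cv2.boxPoints(b[2]); print([onplane(ct,p,10).round().tolist() for p in bp])
print('cheeks')
for b in blobs(T,(15,90,205),(30,160,255),100,(180,280,290,425)):
    print(b); bp=cv2.boxPoints(b[2]); print([onplane(ct,p,128).round().tolist() for p in bp])
a=T[120:220,190:330];cv2.imwrite('pics/c1.png',cv2.resize(a,None,fx=5,fy=5,interpolation=3))
E
python3 m.py
```

```text
orange T
(array([308.5, 149.4]), np.int32(11))
(array([250.5, 181.1]), np.int32(33))
(array([283. , 272.5]), np.int32(73))
orange S
(array([240.6, 172.5]), np.int32(32))
(array([323. , 177.3]), np.int32(77))
red T
(array([275.1, 163.6]), np.int32(58), ((275.0751037597656, 163.98843383789062), (20.37566375732422, 3.0411441326141357), 81.25383758544922))
(array([219.1, 172.9]), np.int32(59), ((219.13998413085938, 172.97999572753906), (20.36467742919922, 3.111269950866699), 81.8698959350586))
red S
(array([221.1, 185.2]), np.int32(51), ((220.17926025390625, 185.1226348876953), (17.994230270385742, 5.082340240478516), 15.945395469665527))
blue
(array([136.3, 225.8]), np.int32(206), ((136.84353637695312, 224.4341278076172), (3.735048770904541, 68.92862701416016), 22.833654403686523))
[[424.0, 380.0, 110.0], [600.0, 310.0, 110.0], [596.0, 300.0, 110.0], [420.0, 371.0, 110.0]]
tray
(array([371.6, 249.1]), np.int32(1505), ((370.0329895019531, 247.96194458007812), (46.80931091308594, 47.664276123046875), 85.91438293457031))
[[504.0, -255.0, 18.0], [512.0, -397.0, 18.0], [375.0, -399.0, 18.0], [367.0, -259.0, 18.0]] [ 438.82760419 -327.59574064   18.        ]
base
(array([244.9, 157.5]), np.int32(1898), ((244.82518005371094, 157.76498413085938), (29.33708953857422, 73.65673065185547), 80.7066879272461))
[[748.0, 159.0, 10.0], [782.0, -65.0, 10.0], [691.0, -77.0, 10.0], [657.0, 145.0, 10.0]]
cheeks
```

View pics/c1.png

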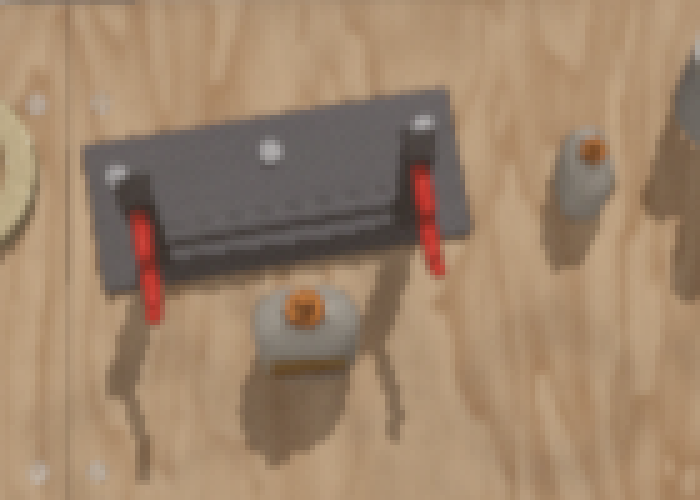

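```bash
cat > m2.py <<'E'
from m import *
print('---')
for a,b in((1,0),(2,1)): print(tri(ct,OT[a][0],cs,OS[b][0]), onplane(ct,OT[a][0],150))
# grey-white bottle body silhouette top of body
for u in((275.1,163.8),(219.1,172.9)): print('hook',onplane(ct,u,152))
for u in ((218.5,169),(220.5,184),(274.5,160),(277,175)): print(onplane(ct,u,155))
E
python3 m2.py | sed '1,/---/d'
```

```text
[623.06046237  22.3695845  136.56249958] [620.08416882  21.9627401  150.        ]
[372.9706831  -59.85555565 182.58375682] [372.06240017 -61.72053902 150.        ]
hook [667.07439266 -46.1265579  152.        ]
hook [643.69759021 107.67984179 152.        ]
[653.97568729 109.05845357 155.        ]
[612.22884915 103.64621752 155.        ]
[677.07135214 -44.56007833 155.        ]
[635.09509289 -50.61228936 155.        ]
```

The crop shows the middle-sized bottle at (250,183) in original pixels, between the red hooks, as described. The hook spacing measures 155.6 mm (156 expected). Moving above it.

Call:
{"op": "servo_tool", "data": {
  "plan": [
    [[-1,0.56,0.84,0.06,0,0,0.85],[-1,0.56,0.84,0.06,0,0,0.85],[-1,0.56,0.84,0.06,0,0,0.85],[-1,0.56,0.84,0.06,0,0,0.85],[-1,0.56,0.84,0.06,0,0,0.85]]
  ]
}}

```text
t: 0.52
ee_pos: [331.9, -415.4, 314.4]
orientation: [-2.932, -1.125, 0.0]
ft_force: [1.8, -0.6, -0.5]
width: 88.0
grasp_force: 0.0
```

Call:
{"op": "servo_tool", "data": {
  "plan": [
    [[-1,0.56,0.84,0.06,0,0,0.85],[-1,0.56,0.84,0.06,0,0,0.85],[-1,0.56,0.84,0.06,0,0,0.85],[-1,0.56,0.84,0.06,0,0,0.85],[-1,0.56,0.84,0.06,0,0,0.85]]
  ]
}}

```text
t: 0.93
ee_pos: [444.0, -247.3, 326.7]
orientation: [-2.675, -1.647, 0.0]
ft_force: [1.1, -1.2, -0.5]
width: 87.8
grasp_force: 0.0
```

Call:
{"op": "servo_tool", "data": {
  "plan": [
    [[-1,0.56,0.84,0.06,0,0,0.85],[-1,0.56,0.84,0.06,0,0,0.85],[-1,0.56,0.84,0.06,0,0,0.85],[-1,0.56,0.84,0.06,0,0,0.85],[-1,0.56,0.84,0.06,0,0,0.85]]
  ]
}}

```text
t: 1.35
ee_pos: [556.1, -79.2, 338.6]
orientation: [-2.325, -2.113, 0.001]
ft_force: [0.2, -0.6, -0.1]
width: 87.7
grasp_force: 0.0
```

Call:
{"op": "servo_tool", "data": {
  "plan": [
    [[-1,0.56,0.84,0,0,0,0.85],[-1,0.56,0.84,0,0,0,0.85],[-1,0.56,0.84,0,0,0,0.85]]
  ]
}}

```text
t: 1.6
ee_pos: [623.3, 21.6, 338.4]
orientation: [-2.076, -2.358, 0.001]
ft_force: [1.0, -0.8, 0.5]
width: 87.9
grasp_force: 0.0
```

```bash
cat >> h.py <<'E'
def yaw():
    R=cv2.Rodrigues(np.array(readout.get_obs()['orientation'],float))[0];return np.arctan2(R[1,1],R[0,1]),R[2,2]
E
python3 - <<'E'
from h import *
o=readout.get_obs();print(o['t'],o['ee_pos'],yaw(),o['qpos'])
c=cam('wrist');im=snap('wrist','w1')
print((-c[1].T@c[2]).round())
for P in((622,22,128),(643,29,150)):print(proj(c,P))
E
```

```text
1.6 [623.2694649   21.61141838 338.40420077] (np.float64(0.12709654394228717), np.float64(-0.9999998500325146)) [ 1.55993643e-02  3.84330205e-01  1.60133339e+00 -6.38597142e-05
  1.15647359e+00 -1.11471455e-01]
[613. 104. 419.]
[250.2493577  189.08415712]
[273.1801355  191.05025032]
```

View pics/w1.png

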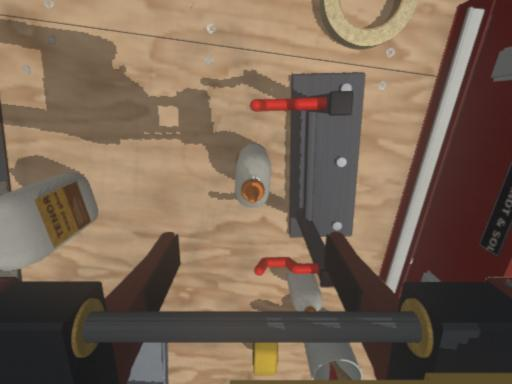

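The wrist view shows the bottle nozzle at (253,190), the hook tips at (255,104) and (262,268), and posts at (340,103) and (325,275). The large bottle at left is clear of the descent.

```bash
cat > m3.py <<'E'
from h import *
c=cam('wrist');im=cv2.imread('pics/w1.png');h=cv2.cvtColor(im,cv2.COLOR_BGR2HSV)
m=cv2.inRange(h,(5,150,90),(18,255,255));m[:130]=0;m[220:]=0;m[:,:225]=0;m[:,285:]=0
p=np.argwhere(m)[:,::-1].mean(0);print('nozzle',p,onplane(c,p,150))
for r in((90,120),(255,280)):
    m=cv2.inRange(h,(0,170,90),(4,255,255));k=np.zeros_like(m);k[r[0]:r[1],240:345]=1;q=np.argwhere(m*k)[:,::-1]
    x0,x1=q[:,0].min(),q[:,0].max();a=q[q[:,0]<x0+10].mean(0)
    e=q[q[:,0]>x1-4].mean(0)
    left=np.array([x0,q[q[:,0]<x0+3][:,1].mean()])
    print('hook',x0,x1,'tip outer@163',onplane(c,left,163),'tipball@163',onplane(c,a,163),'end@159',onplane(c,e,159))
print('bodyedges')
m=cv2.inRange(h,(0,0,110),(180,60,230));m[:,:225]=0;m[:,285:]=0
for y in(155,165,175,185,195):
    xs=np.flatnonzero(m[y]);print(y,xs.min(),xs.max(),onplane(c,((xs.min()+xs.max())/2,y),120)[:2])
E
python3 m3.py
```

```text
nozzle [252.29245283 190.53144654] [627.43020432  32.67181997 150.        ]
hook 251 325 tip outer@163 [616.00292009 108.72307669 163.        ] tipball@163 [620.01978904 109.37321115 163.        ] end@159 [675.54109347 119.37805918 159.        ]
hook 255 317 tip outer@163 [640.36035122 -43.56328437 163.        ] tipball@163 [644.95080047 -42.06398815 163.        ] end@159 [699.64267271 -35.33789553 159.        ]
bodyedges
155 239 267 [624.42083034  61.23797785]
165 236 270 [625.79782318  51.11992943]
175 235 270 [626.69296888  40.72582401]
185 235 269 [627.60666176  30.11635539]
195 235 268 [628.53948431  19.2847601 ]
```

```bash
python3 - <<'E'
from h import *
o=readout.get_obs();print(o['t'],o['ee_pos'],o['qvel'].round(3));snap('wrist','w1')
print(np.array(vision.camera_params('wrist')['hand_eye']).round(3))
E
python3 m3.py|head -3; python3 - <<'E'
import sys;sys.path.insert(0,'.')
from h import *
ct=cam('top');c=cam('wrist')
print(tri(ct,(250.5,181.1),c,(252.3,190.5)))
E
```

```text
1.65 [626.67532085  26.75733845 338.51477439] [-0.064 -0.044  0.085 -0.016 -0.011  0.039]
[[ -0.     -0.954  -0.301  82.673]
 [  1.     -0.     -0.      0.553]
 [  0.     -0.301   0.954 -80.89 ]
 [  0.      0.      0.      1.   ]]
nozzle [247.70639535 195.76744186] [621.77912148  24.16656202 150.        ]
hook 246 319 tip outer@163 [610.86312676 100.55324639 163.        ] tipball@163 [614.94933398 100.86235676 163.        ] end@159 [669.91709728 109.95154421 159.        ]
hook 250 311 tip outer@163 [633.86439587 -52.25372344 163.        ] tipball@163 [638.2886038  -50.26989925 163.        ] end@159 [692.44533347 -44.42799822 159.        ]
[625.73950424  22.23004526 121.52589344]
```

Call:
{"op": "servo_tool", "data": {
  "plan": [
    [[-1,0,0,-0.4,0,0,0],[-1,0,0,-0.4,0,0,0],[-1,0,0,-0.2,0,0,0],[-1,0,0,0,0,0,0],[-1,0,0,0,0,0,0]]
  ]
}}

```text
t: 2.12
ee_pos: [622.4, 19.2, 298.4]
orientation: [-2.081, -2.353, 0.001]
ft_force: [1.3, 0.8, 1.0]
width: 87.9
grasp_force: 0.0
```

```bash
python3 - <<'E'
from h import *
o=readout.get_obs();print(o['t'],o['ee_pos'],o['qvel'].round(3),yaw());snap('wrist','w1')
E
python3 m3.py
```

```text
2.1167 [622.35122603  19.16842375 298.41157812] [-0.001 -0.018 -0.02   0.001 -0.    -0.   ] (np.float64(0.12246725607692395), np.float64(-0.9999992291572075))
nozzle [252.816 200.272] [623.14015037  27.70536059 150.        ]
hook 252 340 tip outer@163 [613.1648914  103.21255821 163.        ] tipball@163 [616.57115521 103.70863965 163.        ] end@159 [673.25697658 113.07690182 159.        ]
hook 269 295 tip outer@163 [644.45265133 -34.64763084 163.        ] tipball@163 [648.18462761 -34.18931    163.        ] end@159 [665.55195483 -34.70389007 159.        ]
bodyedges
155 240 268 [620.33532948  59.57228725]
165 237 272 [621.87626454  50.82485689]
175 235 274 [623.00550868  41.8418394 ]
185 235 273 [623.71014521  32.61585812]
195 234 272 [623.97671281  23.13922532]
```

Call:
{"op": "servo_tool", "data": {
  "plan": [
    [[-1,0,0.12,-0.8,0,0,0],[-1,0,0,-0.9,0,0,0],[-1,0,0,-0.9,0,0,0],[-1,0,0,-0.6,0,0,0],[1,0,0,0,0,0,0]]
  ]
}}

```text
t: 2.58
ee_pos: [620.3, 24.1, 166.7]
orientation: [-2.078, -2.35, 0.008]
ft_force: [-0.8, 0.3, 0.1]
width: 84.1
grasp_force: 0.0
```

Call:
{"op": "servo_tool", "data": {
  "plan": [
    [[1,0,0,0,0,0,0],[1,0,0,0,0,0,0],[1,0,0,0,0,0,0],[1,0,0,0,0,0,0],[1,0,0,0,0,0,0]]
  ]
}}

```text
t: 3.0
ee_pos: [623.5, 24.4, 172.4]
orientation: [2.079, 2.352, 0.003]
ft_force: [0.3, -0.2, 0.9]
width: 51.6
grasp_force: 0.0
```

Call:
{"op": "servo_tool", "data": {
  "plan": [
    [[1,0,0,0,0,0,0],[1,0,0,0,0,0,0],[1,0,0,0,0,0,0],[1,0,0,0,0,0,0]]
  ]
}}

```text
t: 3.33
ee_pos: [623.1, 24.5, 171.3]
orientation: [2.08, 2.354, 0.001]
ft_force: [-0.7, 0.6, 4.4]
width: 38.6
grasp_force: 29.7
```

Call:
{"op": "servo_tool", "data": {
  "plan": [
    [[1,0,0,0.4,0,0,0],[1,-0.4,0,0.6,0,0,0],[1,-0.7,0,0.5,0,0,0],[1,-0.6,-0.3,0,0,0,0],[1,-0.4,-0.6,0,0,0,0]]
  ]
}}

```text
t: 3.75
ee_pos: [536.5, -10.3, 230.9]
orientation: [-2.077, -2.356, 0.0]
ft_force: [0.7, -0.3, -4.7]
width: 37.9
grasp_force: 29.2
```

Call:
{"op": "servo_tool", "data": {
  "plan": [
    [[1,-0.25,-0.8,0,0,0,0],[1,-0.25,-0.8,0,0,0,0],[1,-0.25,-0.8,0,0,0,0],[1,-0.25,-0.8,0,0,0,0],[1,-0.25,-0.8,0,0,0,0]]
  ]
}}

```text
t: 4.17
ee_pos: [487.4, -172.7, 230.1]
orientation: [-2.079, -2.353, 0.001]
ft_force: [0.3, -0.2, -3.3]
width: 38.3
grasp_force: 29.2
```

Call:
{"op": "servo_tool", "data": {
  "plan": [
    [[1,-0.25,-0.8,0,0,0,0],[1,-0.25,-0.8,0,0,0,0],[1,-0.25,-0.8,0,0,0,0],[1,-0.25,-0.7,0,0,0,0],[1,-0.25,-0.5,0,0,0,0]]
  ]
}}

```text
t: 4.58
ee_pos: [437.6, -317.6, 230.1]
orientation: [-2.081, -2.352, 0.001]
ft_force: [0.1, 0.0, -3.9]
width: 38.5
grasp_force: 29.2
```

Call:
{"op": "servo_tool", "data": {
  "plan": [
    [[1,0,-0.3,0,0,0,0],[1,0,0,0,0,0,0],[1,0,0,0,0,0,0],[1,0,0,0,0,0,0]]
  ]
}}

```text
t: 4.92
ee_pos: [438.8, -326.5, 230.2]
orientation: [-2.079, -2.353, -0.0]
ft_force: [0.7, 0.1, -3.6]
width: 38.5
grasp_force: 29.2
```

```bash
python3 - <<'E'
from h import *
o=readout.get_obs();print(o['t'],o['ee_pos'],o['width'],o['grasp_force'])
snap('top','t3');T=cv2.imread('pics/t3.png');cv2.imwrite('pics/t3c.png',cv2.resize(T[180:320,300:480],None,fx=4,fy=4,interpolation=3))
E
```

```text
4.9167 [ 438.78641566 -326.48885565  230.2299936 ] 38.45591237832699 29.218817990622483
```

View pics/t3c.png

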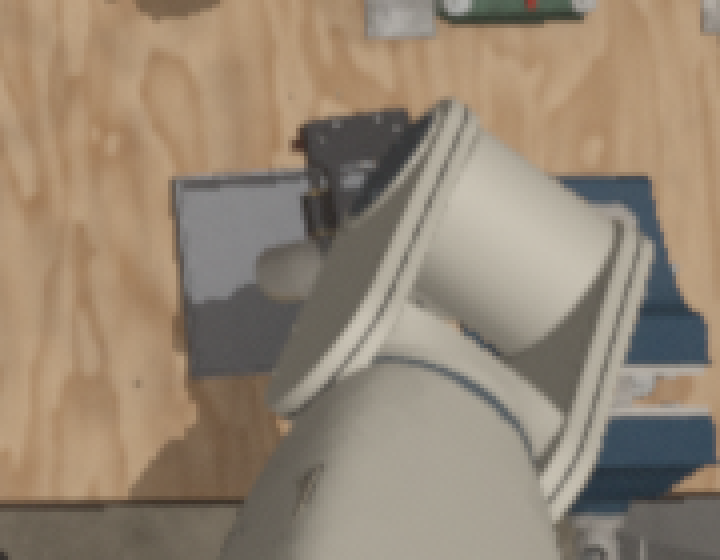

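The bottle is held over the tray (tray left edge at about (177,280) in the crop, bottle at (290,270)). Lowering and releasing.

Call:
{"op": "servo_tool", "data": {
  "plan": [
    [[1,0,0,-0.5,0,0,0],[1,0,0,-0.5,0,0,0],[1,0,0,-0.25,0,0,0],[1,0,0,-0.1,0,0,0],[1,0,0,0,0,0,0]]
  ]
}}

```text
t: 5.38
ee_pos: [438.9, -326.7, 176.3]
orientation: [-2.078, -2.354, 0.0]
ft_force: [0.4, -0.3, -2.6]
width: 38.1
grasp_force: 29.2
```

Call:
{"op": "servo_tool", "data": {
  "plan": [
    [[1,0,0,0,0,0,0],[1,0,0,0,0,0,0]]
  ]
}}

```text
t: 5.55
ee_pos: [439.2, -327.5, 177.3]
orientation: [2.079, 2.354, 0.0]
ft_force: [0.2, 0.8, -2.6]
width: 38.7
grasp_force: 29.2
```

Call:
{"op": "servo_tool", "data": {
  "plan": [
    [[1,0,0,-0.05,0,0,0],[1,0,0,0,0,0,0],[-0.3,0,0,0,0,0,0],[-0.5,0,0,0,0,0,0],[-1,0,0,0,0,0,0]]
  ]
}}

```text
t: 5.97
ee_pos: [438.8, -327.7, 174.9]
orientation: [2.08, 2.354, 0.0]
ft_force: [-0.5, 0.2, 0.9]
width: 54.9
grasp_force: 0.0
```

Call:
{"op": "servo_tool", "data": {
  "plan": [
    [[-1,0,0,0,0,0,0],[-1,0,0,0,0,0,0],[-1,0,0,0,0,0,0],[-1,0,0,0.5,0,0,0],[-1,0,0,0.9,0,0,0]]
  ]
}}

```text
t: 6.38
ee_pos: [436.9, -326.2, 227.9]
orientation: [-2.075, -2.348, 0.001]
ft_force: [0.9, 0.0, -0.0]
width: 86.5
grasp_force: 0.0
```

Call:
{"op": "servo_tool", "data": {
  "plan": [
    [[-1,0,0,0.9,0,0,0],[-1,0,0,0.9,0,0,0],[-1,0,0,0.5,0,0,0]]
  ]
}}

```text
t: 6.63
ee_pos: [439.5, -328.2, 326.7]
orientation: [2.077, 2.351, 0.0]
ft_force: [0.1, -0.6, -0.4]
width: 87.9
grasp_force: 0.0
```

```bash
python3 - <<'E'
from h import *
# frame in slot: rail from top view, refit with line through blue pixels
from m import T,ct
h=cv2.cvtColor(T,cv2.COLOR_BGR2HSV);m=cv2.inRange(h,(105,120,50),(125,255,255));m[:180]=0;m[275:]=0;m[:,:110]=0;m[:,190:]=0
q=np.argwhere(m)[:,::-1];P=np.array([onplane(ct,u,110)[:2] for u in q])
c=P.mean(0);w,v=np.linalg.eigh(np.cov(P.T));d=v[:,1]*np.sign(v[0,1]);s=(P-c)@d;tt=(P-c)@v[:,0]
print('---');print(c,d,np.arctan2(d[1],d[0]),s.min(),s.max(),tt.std());mid=c+d*(s.min()+s.max())/2
print(mid,'far',mid+73*d,'near',mid-73*d)
o=readout.get_obs();print(o['t'],o['ee_pos'],o['width'])
E
```

```text
orange T
(array([308.5, 149.4]), np.int32(11))
(array([250.5, 181.1]), np.int32(33))
(array([283. , 272.5]), np.int32(73))
orange S
(array([240.6, 172.5]), np.int32(32))
(array([323. , 177.3]), np.int32(77))
red T
(array([275.1, 163.6]), np.int32(58), ((275.0751037597656, 163.98843383789062), (20.37566375732422, 3.0411441326141357), 81.25383758544922))
(array([219.1, 172.9]), np.int32(59), ((219.13998413085938, 172.97999572753906), (20.36467742919922, 3.111269950866699), 81.8698959350586))
red S
(array([221.1, 185.2]), np.int32(51), ((220.17926025390625, 185.1226348876953), (17.994230270385742, 5.082340240478516), 15.945395469665527))
blue
(array([136.3, 225.8]), np.int32(206), ((136.84353637695312, 224.4341278076172), (3.735048770904541, 68.92862701416016), 22.833654403686523))
[[424.0, 380.0, 110.0], [600.0, 310.0, 110.0], [596.0, 300.0, 110.0], [420.0, 371.0, 110.0]]
tray
(array([371.6, 249.1]), np.int32(1505), ((370.0329895019531, 247.96194458007812), (46.80931091308594, 47.664276123046875), 85.91438293457031))
[[504.0, -255.0, 18.0], [512.0, -397.0, 18.0], [375.0, -399.0, 18.0], [367.0, -259.0, 18.0]] [ 438.82760419 -327.59574064   18.        ]
base
(array([244.9, 157.5]), np.int32(1898), ((244.82518005371094, 157.76498413085938), (29.33708953857422, 73.65673065185547), 80.7066879272461))
[[748.0, 159.0, 10.0], [782.0, -65.0, 10.0], [691.0, -77.0, 10.0], [657.0, 145.0, 10.0]]
cheeks
---
[505.23118654 342.03046157] [ 0.92741416 -0.37403607] -0.3833571854411642 -90.03798494602977 99.96526627432809 2.8188926049159715
[509.83453716 340.17388091] far [577.53577053 312.8692476 ] near [442.13330379 367.47851421]
6.6333 [ 439.49159349 -328.19279235  326.66414615] 87.9068289578183
```

Call:
{"op": "servo_tool", "data": {
  "plan": [
    [[-1,0.1,0.5,0,0,0,0.68],[-1,0.1,0.97,0,0,0,0.68],[-1,0.1,0.97,0,0,0,0.68],[-1,0.1,0.97,0,0,0,0.68],[-1,0.1,0.97,0,0,0,0.68]]
  ]
}}

```text
t: 7.05
ee_pos: [458.4, -150.9, 322.8]
orientation: [1.707, 2.637, 0.0]
ft_force: [1.1, 0.3, -0.1]
width: 88.0
grasp_force: 0.0
```

Call:
{"op": "servo_tool", "data": {
  "plan": [
    [[-1,0,0.97,0,0,0,0.68],[-1,0,0.97,0,0,0,0.68],[-1,0,0.97,0,0,0,0.68],[-1,0,0.97,0,0,0,0.68],[-1,0,0.97,0,0,0,0.68]]
  ]
}}

```text
t: 7.47
ee_pos: [458.2, 43.4, 322.8]
orientation: [1.297, 2.861, 0.0]
ft_force: [0.8, 0.1, -0.9]
width: 87.9
grasp_force: 0.0
```

Call:
{"op": "servo_tool", "data": {
  "plan": [
    [[-1,-0.1,0.97,0,0,0,0.68],[-1,-0.1,0.97,0,0,0,0.68],[-1,-0.1,0.97,0,0,0,0.68],[-1,-0.1,0.97,0,0,0,0.68],[-1,0,0.97,0,0,0,0.68]]
  ]
}}

```text
t: 7.88
ee_pos: [441.6, 237.4, 322.7]
orientation: [-0.86, -3.022, 0.0]
ft_force: [0.6, -0.4, -0.3]
width: 87.6
grasp_force: 0.0
```

Call:
{"op": "servo_tool", "data": {
  "plan": [
    [[-1,0,0.97,0,0,0,0.68],[-1,0,0.97,0,0,0,0.68],[-1,0,0.5,0,0,0,0.68],[-1,0,0,0,0,0,0],[-1,0,0,0,0,0,0]]
  ]
}}

```text
t: 8.3
ee_pos: [442.2, 333.8, 322.2]
orientation: [-0.591, -3.085, 0.001]
ft_force: [-0.1, 0.1, 0.5]
width: 87.9
grasp_force: 0.0
```

Call:
{"op": "servo_tool", "data": {
  "plan": [
    [[-1,0,0,0,0,0,0],[-1,0,0,0,0,0,0]]
  ]
}}

```text
t: 8.47
ee_pos: [442.6, 331.9, 322.5]
orientation: [-0.596, -3.084, 0.001]
ft_force: [0.1, -0.5, -0.0]
width: 87.7
grasp_force: 0.0
```

```bash
python3 - <<'E'
from h import *
o=readout.get_obs();print(o['t'],o['ee_pos'],yaw(),o['qvel'].round(3));c=cam('wrist');im=snap('wrist','w2')
h=cv2.cvtColor(im,cv2.COLOR_RGB2HSV);m=cv2.inRange(h,(105,120,50),(125,255,255))
print(proj(c,(442,367,110)),proj(c,(510,340,110)))
snap('top','t4')
E
```

```text
8.4667 [442.60633481 331.89771449 322.52791031] (np.float64(1.1893162391451002), np.float64(-0.9999996435628892)) [-0.006 -0.003 -0.003  0.001 -0.004 -0.001]
[284.20588652 175.83082575] [282.24369975 241.76534931]
```

View pics/w2.png

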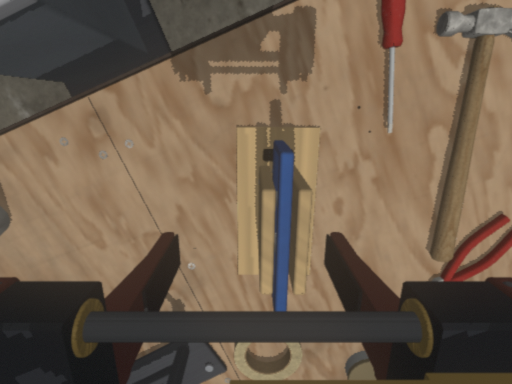

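The wrist view shows the blue rail running from its near end at (284,148) down to (280,310) between the plywood cheeks. The gripper is about parallel to it.

```bash
cat > rail.py <<'E'
from h import *
def rail(f,z=110,rows=(150,305)):
    c=cam('wrist');h=cv2.cvtColor(cv2.imread(f'pics/{f}.png'),cv2.COLOR_BGR2HSV)
    m=cv2.inRange(h,(100,110,40),(128,255,255));k=cv2.connectedComponentsWithStats(m)
    i=1+np.argmax(k[2][1:,4]);m=k[1]==i;print(k[2][i])
    for y in range(rows[0],rows[1],20):
        xs=np.flatnonzero(m[y]);
        if len(xs):print(y,xs.min(),xs.max(),onplane(c,(xs.min(),y),z)[:2].round(1),onplane(c,(xs.max()+1,y),z)[:2].round(1),h[y,xs[[1,len(xs)//2,-2]],2])
    y=k[2][i][1]; xs=np.flatnonzero(m[y+1]);print('end',y,onplane(c,(xs.mean(),y),z))
    return c,m
E
python3 -c "
from rail import *
rail('w2')"
```

```text
[ 275  152   18  159 1768]
170 280 292 [435.2 365.3] [440.1 377.4] [114 131 123]
190 280 291 [454.8 358.1] [459.4 369.5] [123 130 121]
210 279 290 [474.8 349.6] [479.5 361.3] [116 128 121]
230 279 289 [496.2 341.7] [500.6 352.6] [124 125 120]
250 278 288 [518.1 332.4] [522.5 343.6] [120 124 120]
270 277 287 [540.9 322.8] [545.5 334.2] [118 125 118]
290 276 286 [564.9 312.6] [569.6 324.3] [114 126 122]
end 152 [420.80210827 377.98185618 110.        ]
```

Call:
{"op": "servo_tool", "data": {
  "plan": [
    [[-1,0,0.5,-0.2,0,0,0],[-1,0,0.42,-0.6,0,0,0],[-1,0,0,-0.8,0,0,0],[-1,0,0,-0.8,0,0,0],[-1,0,0,-0.4,0,0,0]]
  ]
}}

```text
t: 8.98
ee_pos: [441.7, 368.4, 207.6]
orientation: [-0.594, -3.082, 0.005]
ft_force: [-0.1, -0.1, -0.0]
width: 87.8
grasp_force: 0.0
```

Call:
{"op": "servo_tool", "data": {
  "plan": [
    [[-1,0,0,0,0,0,0],[-1,0,0,0,0,0,0]]
  ]
}}

```text
t: 9.15
ee_pos: [442.8, 369.2, 210.3]
orientation: [-0.594, -3.084, 0.002]
ft_force: [0.7, 0.6, 0.0]
width: 88.1
grasp_force: 0.0
```

```bash
python3 - <<'E'
from h import *
o=readout.get_obs();print(o['t'],o['ee_pos'])
import rail
snap('wrist','w3');rail.rail('w3',116,(150,330))
E
```

```text
9.15 [442.7532609  369.19681118 210.34745026]
[ 242  209   20  102 1887]
210 242 256 [423.4 371. ] [426.9 379.8] [ 98  87 104]
230 242 260 [436.  365.8] [440.6 377.1] [121 142 126]
250 242 260 [449.2 360.4] [453.9 372. ] [119 141 123]
270 242 260 [463.  354.7] [467.8 366.5] [117 140 120]
290 242 259 [477.5 348.7] [482.1 360.2] [112 135 123]
310 243 258 [492.9 343.1] [497.1 353.6] [112 124 118]
end 209 [424.63061095 375.91797858 116.        ]
```

Call:
{"op": "servo_tool", "data": {
  "plan": [
    [[-1,0.1,-0.03,-0.45,0,0,0],[-1,0,0,-0.4,0,0,0],[-1,0,0,-0.2,0,0,0],[-1,0,0,0,0,0,0],[1,0,0,0,0,0,0]]
  ]
}}

```text
t: 9.62
ee_pos: [447.1, 369.0, 169.7]
orientation: [0.593, 3.084, 0.001]
ft_force: [0.6, -0.1, 0.8]
width: 84.1
grasp_force: 0.0
```

Call:
{"op": "servo_tool", "data": {
  "plan": [
    [[1,0,0,0,0,0,0],[1,0,0,0,0,0,0],[1,0,0,0,0,0,0],[1,0,0,0,0,0,0],[1,0,0,0,0,0,0]]
  ]
}}

```text
t: 10.03
ee_pos: [446.3, 367.9, 168.9]
orientation: [-0.591, -3.085, 0.004]
ft_force: [-2.0, -15.0, 10.6]
width: 51.3
grasp_force: 6.9
```

Call:
{"op": "servo_tool", "data": {
  "plan": [
    [[1,0,0,0,0,0,0],[1,0,0,0,0,0,0],[1,0,0,0,0,0,0],[1,0,0,0,0,0,0],[1,0,0,0,0,0,0]]
  ]
}}

```text
t: 10.45
ee_pos: [446.0, 367.3, 168.9]
orientation: [-0.591, -3.084, 0.006]
ft_force: [-2.1, -7.9, 6.7]
width: 49.7
grasp_force: 30.0
```

Call:
{"op": "servo_tool", "data": {
  "plan": [
    [[1,0,0,0,0,0,0],[1,0,0,0,0,0,0]]
  ]
}}

```text
t: 10.62
ee_pos: [446.0, 367.3, 168.9]
orientation: [-0.591, -3.084, 0.006]
ft_force: [-1.8, -7.8, 8.2]
width: 49.7
grasp_force: 30.0
```

The gripper caught the cheeks (width 50). Opening and looking.

Call:
{"op": "servo_tool", "data": {
  "plan": [
    [[-1,0,0,0,0,0,0],[-1,0,0,0,0,0,0],[-1,0,0,0,0,0,0],[-1,0,0,0,0,0,0],[-1,0,0,0,0,0,0]]
  ]
}}

```text
t: 11.03
ee_pos: [446.7, 369.0, 168.6]
orientation: [0.592, 3.085, 0.0]
ft_force: [0.3, -0.6, -0.4]
width: 79.5
grasp_force: 0.0
```

Call:
{"op": "servo_tool", "data": {
  "plan": [
    [[-1,0,0,0.3,0,0,0],[-1,0,0,0.6,0,0,0],[-1,0,0,0.3,0,0,0],[-1,0,0,0,0,0,0],[-1,0,0,0,0,0,0]]
  ]
}}

```text
t: 11.45
ee_pos: [447.1, 369.2, 217.7]
orientation: [0.592, 3.084, 0.003]
ft_force: [0.2, 0.4, 0.1]
width: 87.7
grasp_force: 0.0
```

```bash
python3 - <<'E'
from h import *
o=readout.get_obs();print(o['t'],o['ee_pos'],o['width'],yaw())
import rail
im=snap('wrist','w4');c,m=rail.rail('w4',116,(150,330))
cv2.imwrite('pics/w4c.png',cv2.resize(im[150:330,160:360,::-1],None,fx=3.3,fy=3.3))
d=np.array([.926,-.378]);p=np.array([424.6,375.9])
print({y:proj(c,[*(p+(100-y)*d),116]).round() for y in(100,90,80,70,60)},{y:proj(c,[*(p+(100-y)*d),128]).round() for y in(60,)})
E
```

```text
11.45 [447.06281804 369.16702597 217.7257813 ] 87.69745145221063 (np.float64(1.1913804715186473), np.float64(-0.9999969056740503))
[ 239  200   19  111 1974]
210 239 257 [427.6 367.3] [432.1 378.7] [115 142 126]
230 239 257 [440.6 361.9] [445.2 373.6] [113 139 121]
250 239 257 [454.2 356.3] [458.9 368.2] [113 138 118]
270 240 256 [468.6 351.1] [473. 362.] [121 136 126]
290 240 256 [483.5 344.9] [488.  356.1] [116 135 122]
310 240 256 [499.1 338.5] [503.7 349.9] [107 123 110]
end 200 [423.57698495 375.62635334 116.        ]
{100: array([250., 201.]), 90: array([250., 216.]), 80: array([249., 230.]), 70: array([249., 244.]), 60: array([249., 257.])} {60: array([249., 266.])}
```

View pics/w4c.png

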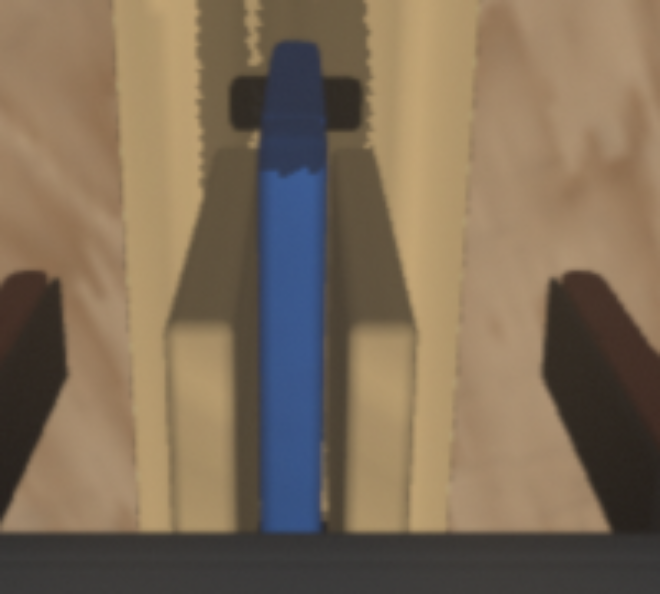

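The crop shows the dark end portion of the frame above a jagged shadow edge at (290,170), and the cheek ends at row 325. The earlier end point was only the shadow edge, so I will re-derive it from the cheek ends and the foot.

```bash
python3 - <<'E'
from h import *
c=cam('wrist')
for n,u,z in(('cheekL',(212,249),128),('cheekR',(286,249),128),('foot',(249.5,181),14),('darkend@116',(249.5,162),116),('darkend@6',(249.5,162),10),('boundary',(249.5,201),116)):
    u=(u[0],u[1]);print(n,onplane(c,u,z).round(1))
E
```

```text
cheekL [441.6 343.6 128. ]
cheekR [459. 387. 128.]
foot [435.9 370.6  14. ]
darkend@116 [401.  385.3 116. ]
darkend@6 [419.1 377.3  10. ]
boundary [424.4 375.9 116. ]
```

Call:
{"op": "servo_tool", "data": {
  "plan": [
    [[-1,-0.44,0.1,0,0,0,0],[-1,0,0,-0.4,0,0,0],[-1,0,0,-0.5,0,0,0],[-1,0,0,-0.32,0,0,0],[0,0,0,0,0,0,0]]
  ]
}}

```text
t: 11.92
ee_pos: [426.8, 371.6, 164.6]
orientation: [-0.591, -3.081, 0.008]
ft_force: [-0.4, -0.2, 0.3]
width: 83.8
grasp_force: 0.0
```

Call:
{"op": "servo_tool", "data": {
  "plan": [
    [[1,0,0,0,0,0,0],[1,0,0,0,0,0,0],[1,0,0,0,0,0,0],[1,0,0,0,0,0,0],[1,0,0,0,0,0,0]]
  ]
}}

```text
t: 12.33
ee_pos: [429.4, 373.0, 168.6]
orientation: [0.593, 3.084, 0.002]
ft_force: [0.0, 0.1, 0.5]
width: 51.4
grasp_force: 0.0
```

Call:
{"op": "servo_tool", "data": {
  "plan": [
    [[1,0,0,0,0,0,0],[1,0,0,0,0,0,0],[1,0,0,0,0,0,0],[1,0,0,0,0,0,0],[1,0,0,0,0,0,0]]
  ]
}}

```text
t: 12.75
ee_pos: [429.1, 372.8, 167.9]
orientation: [0.593, 3.085, 0.0]
ft_force: [0.1, 0.5, 0.7]
width: 17.5
grasp_force: 0.0
```

Call:
{"op": "servo_tool", "data": {
  "plan": [
    [[1,0,0,0,0,0,0],[1,0,0,0,0,0,0]]
  ]
}}

```text
t: 12.92
ee_pos: [429.0, 372.8, 167.8]
orientation: [-0.592, -3.085, 0.0]
ft_force: [-0.5, 0.3, -0.3]
width: 13.8
grasp_force: 30.0
```

Gripped on the 14 mm rail. Lifting slowly at first.

Call:
{"op": "servo_tool", "data": {
  "plan": [
    [[1,0,0,0.1,0,0,0],[1,0,0,0.2,0,0,0],[1,0,0,0.3,0,0,0],[1,0,0,0.3,0,0,0],[1,0,0,0,0,0,0]]
  ]
}}

```text
t: 13.33
ee_pos: [430.3, 373.8, 207.0]
orientation: [0.592, 3.082, 0.006]
ft_force: [0.1, 1.2, -2.0]
width: 13.7
grasp_force: 30.0
```

```bash
python3 - <<'E'
from h import *
o=readout.get_obs();print(o['t'],o['ee_pos'],o['width'],o['ft_force'],o['moment'],yaw())
c=cam('wrist');im=snap('wrist','w5');cv2.imwrite('pics/w5c.png',im[100:330,130:390,::-1])
E
```

```text
13.3333 [430.25084759 373.80050359 207.04921248] 13.688733280444072 [ 0.07363336  1.21144642 -1.96756324] [ 0.11634533  0.02786892 -0.02595059] (np.float64(1.1912778094867758), np.float64(-0.999988489386436))
```

View pics/w5c.png

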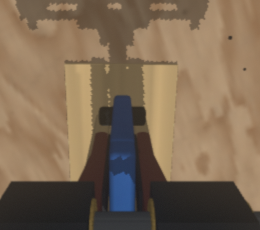

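The wrist view shows the end held between the fingers at (122,150). Continuing the lift.

Call:
{"op": "servo_tool", "data": {
  "plan": [
    [[1,0,0,0.4,0,0,0],[1,0,0,0.5,0,0,0],[1,0,0,0.5,0,0,0],[1,0,0,0.5,0,0,0],[1,0,0,0.5,0,0,0]]
  ]
}}

```text
t: 13.8
ee_pos: [428.8, 372.6, 300.6]
orientation: [-0.593, -3.085, 0.001]
ft_force: [1.1, 0.4, -3.5]
width: 13.6
grasp_force: 30.0
```

Call:
{"op": "servo_tool", "data": {
  "plan": [
    [[1,0,0,0.4,0,0,0],[1,0,0,0.2,0,0,0],[1,0,0,0,0,0,0],[1,0,0,0,0,0,0]]
  ]
}}

```text
t: 14.13
ee_pos: [428.9, 372.6, 323.5]
orientation: [-0.593, -3.085, 0.0]
ft_force: [0.2, -0.1, -2.4]
width: 13.9
grasp_force: 30.0
```

```bash
python3 - <<'E'
from h import *
o=readout.get_obs();print(o['t'],o['ee_pos'],o['width'],o['ft_force'],o['moment'])
a=snap('scene','s5');snap('top','t5')
cv2.imwrite('pics/s5c.png',cv2.resize(a[200:384,120:340,::-1],None,fx=3,fy=3,interpolation=3))
E
```

```text
14.1333 [428.89198421 372.64511324 323.51734079] 13.940051796838713 [ 0.16856626 -0.08619128 -2.39109564] [0.12604979 0.03270494 0.01756171]
```

View pics/s5c.png

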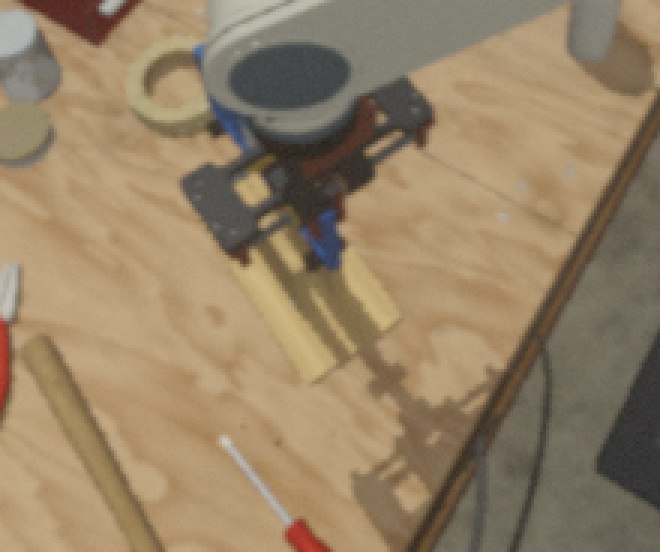

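The frame is held at its near end (foot at (318,262), far foot at (218,130)) and clear of the block. Lifting a bit more, turning it to the stand's yaw and carrying it to open bench.

Call:
{"op": "servo_tool", "data": {
  "plan": [
    [[1,0,0,0.5,0,0,0],[1,0,0,0.5,0,0,0],[1,0.12,-0.3,0,0,0,-0.5],[1,0.12,-0.46,0,0,0,-0.9],[1,0.12,-0.46,0,0,0,-0.9]]
  ]
}}

```text
t: 14.65
ee_pos: [443.3, 322.9, 362.3]
orientation: [-0.905, -3.007, 0.002]
ft_force: [-0.1, -0.2, -3.3]
width: 13.7
grasp_force: 30.0
```

Call:
{"op": "servo_tool", "data": {
  "plan": [
    [[1,0.12,-0.46,0,0,0,-0.95],[1,0.12,-0.46,0,0,0,-0.95],[1,0.12,-0.46,0,0,0,-0.95],[1,0.12,-0.46,0,0,0,-0.95],[1,0.12,-0.46,0,0,0,-0.95]]
  ]
}}

```text
t: 15.07
ee_pos: [467.2, 230.1, 362.0]
orientation: [-1.507, -2.755, 0.003]
ft_force: [0.3, -0.2, -3.0]
width: 13.8
grasp_force: 30.0
```

Call:
{"op": "servo_tool", "data": {
  "plan": [
    [[1,0.12,-0.46,0,0,0,-0.95],[1,0.12,-0.46,0,0,0,-0.95],[1,0.12,-0.46,0,0,0,-0.95],[1,0.12,-0.3,0,0,0,-0.9],[1,0,-0.2,0,0,0,-0.47]]
  ]
}}

```text
t: 15.48
ee_pos: [486.8, 154.7, 362.1]
orientation: [-1.988, -2.432, 0.003]
ft_force: [-0.9, 0.2, -2.5]
width: 13.7
grasp_force: 30.0
```

Call:
{"op": "servo_tool", "data": {
  "plan": [
    [[1,0,0,0,0,0,-0.6],[1,0,0,0,0,0,0],[1,0,0,0,0,0,0],[1,0,0,0,0,0,0]]
  ]
}}

```text
t: 15.82
ee_pos: [486.4, 156.6, 363.0]
orientation: [-2.041, -2.388, 0.002]
ft_force: [0.2, 0.6, -3.6]
width: 13.8
grasp_force: 30.0
```

```bash
python3 - <<'E'
from h import *
o=readout.get_obs();print(o['t'],o['ee_pos'],o['width'],o['ft_force'],o['moment'],yaw())
for n in('scene','top'):
    im=snap(n,n[0]+'6');c=cam(n)
    h=cv2.cvtColor(im,cv2.COLOR_RGB2HSV);m=cv2.inRange(h,(105,120,40),(125,255,255))
    k=cv2.connectedComponentsWithStats(m)
    for i in range(1,k[0]):
        if k[2][i][4]>25: print(n,k[2][i],k[3][i].round())
    z=o['ee_pos'][2]-61+9;y=yaw()[0];d=np.array([np.sin(y),-np.cos(y)]);p=o['ee_pos'][:2]
    for s in(-17,183):print('pred',s,proj(c,[*(p+s*d),z]),proj(c,[*(p+s*d),z-110]))
E
```

```text
15.8167 [486.43955201 156.60307463 363.02620036] 13.77616117074107 [ 0.1836882   0.63428868 -3.55224402] [ 0.16127494 -0.07801508 -0.00497549] (np.float64(0.15622237643510775), np.float64(-0.9999993542892786))
scene [220  23  23   7  57] [229.  26.]
scene [ 170   33   70   62 1100] [199.  61.]
scene [273 139   7  15  61] [276. 146.]
scene [ 84 181  19  18 212] [ 93. 189.]
scene [255 192   8  13  40] [258. 198.]
pred -17 [251.16769469 188.82631821] [252.12532554 212.82197796]
pred 183 [278.53684298 137.45278404] [277.3192632  162.99732289]
top [ 332    0  125   45 3277] [390.  25.]
top [461   0  19  43 597] [470.  19.]
top [136  56   8  12  39] [140.  60.]
top [212 212  59  16 371] [242. 219.]
pred -17 [185.4938881  226.46654441] [192.13939973 230.14141852]
pred 183 [269.37634147 212.18789299] [268.38951088 217.14541085]
```

The far end shows within about 2 px of the level prediction, so there is almost no droop. Lowering.

Call:
{"op": "servo_tool", "data": {
  "plan": [
    [[1,0,0,-0.6,0,0,0],[1,0,0,-1,0,0,0],[1,0,0,-1,0,0,0],[1,0,0,-0.8,0,0,0],[1,0,0,-0.6,0,0,0]]
  ]
}}

```text
t: 16.33
ee_pos: [485.5, 156.8, 201.2]
orientation: [-2.04, -2.387, 0.003]
ft_force: [-1.4, 0.6, -2.4]
width: 14.0
grasp_force: 30.0
```

Call:
{"op": "servo_tool", "data": {
  "plan": [
    [[1,0,0,-0.4,0,0,0],[1,0,0,-0.3,0,0,0],[1,0,0,-0.15,0,0,0],[1,0,0,0,0,0,0],[1,0,0,0,0,0,0]]
  ]
}}

```text
t: 16.75
ee_pos: [486.9, 157.0, 170.1]
orientation: [2.041, 2.388, 0.0]
ft_force: [-0.3, 0.5, -2.3]
width: 14.0
grasp_force: 30.0
```

Call:
{"op": "servo_tool", "data": {
  "plan": [
    [[1,0,0,-0.1,0,0,0],[1,0,0,0,0,0,0],[1,0,0,0,0,0,0]]
  ]
}}

```text
t: 17.0
ee_pos: [486.9, 156.9, 166.4]
orientation: [2.042, 2.387, 0.001]
ft_force: [-0.9, -0.2, -2.8]
width: 14.1
grasp_force: 30.0
```

Call:
{"op": "servo_tool", "data": {
  "plan": [
    [[1,0,0,-0.07,0,0,0],[1,0,0,0,0,0,0],[1,0,0,0,0,0,0]]
  ]
}}

```text
t: 17.25
ee_pos: [487.2, 157.0, 163.6]
orientation: [2.041, 2.387, 0.002]
ft_force: [0.0, 1.5, 3.1]
width: 14.1
grasp_force: 30.0
```

Call:
{"op": "servo_tool", "data": {
  "plan": [
    [[1,0,0,-0.04,0,0,0],[1,0,0,0,0,0,0],[0.6,0,0,0,0,0,0],[0,0,0,0,0,0,0],[-1,0,0,0,0,0,0]]
  ]
}}

```text
t: 17.67
ee_pos: [486.4, 156.6, 161.2]
orientation: [-2.042, -2.387, 0.001]
ft_force: [-0.2, -0.1, 0.2]
width: 27.5
grasp_force: 0.0
```

Call:
{"op": "servo_tool", "data": {
  "plan": [
    [[-1,0,0,0,0,0,0],[-1,0,0,0,0,0,0],[-1,0,0,0,0,0,0],[-1,0,0,0,0,0,0],[-1,0,0,0,0,0,0]]
  ]
}}

```text
t: 18.08
ee_pos: [486.7, 156.8, 161.5]
orientation: [-2.042, -2.387, 0.0]
ft_force: [0.5, 0.2, -0.1]
width: 60.7
grasp_force: 0.0
```

Call:
{"op": "servo_tool", "data": {
  "plan": [
    [[-1,0,0,0.5,0,0,0],[-1,0,0,0.9,0,0,0],[-1,0,0,0.9,0,0,0],[-1,0,0,0.4,0,0,0],[-1,0,0,0,0,0,0]]
  ]
}}

```text
t: 18.5
ee_pos: [488.6, 157.4, 273.5]
orientation: [2.04, 2.384, 0.01]
ft_force: [0.3, 0.8, -0.2]
width: 87.8
grasp_force: 0.0
```

Call:
{"op": "servo_tool", "data": {
  "plan": [
    [[-1,0,0,0,0,0,0],[-1,0,0,0,0,0,0]]
  ]
}}

```text
t: 18.67
ee_pos: [486.0, 156.6, 268.5]
orientation: [-2.042, -2.387, 0.002]
ft_force: [0.3, 0.2, 0.6]
width: 88.0
grasp_force: 0.0
```

```bash
python3 - <<'E'
from h import *
import rail
o=readout.get_obs();print(o['t'],o['ee_pos'],o['width'],yaw())
snap('wrist','w7');rail.rail('w7',110,(20,330))
im=snap('top','t7');c=cam('top');h=cv2.cvtColor(im,cv2.COLOR_RGB2HSV);m=cv2.inRange(h,(105,120,40),(125,255,255));m[:180]=0;m[300:]=0;m[:,300:]=0
q=np.argwhere(m)[:,::-1];print(q.min(0),q.max(0))
for x in range(q[:,0].min(),q[:,0].max()+1,12):
    ys=q[q[:,0]==x][:,1]
    if len(ys):print(x,ys.min(),ys.max(),onplane(c,(x,ys.min()),110)[:2].round(),onplane(c,(x,ys.max()+1),110)[:2].round())
for x in(q[:,0].min(),q[:,0].max()):print('end',onplane(c,(x,q[q[:,0]==x][:,1].mean()),110).round())
E
```

```text
18.6667 [486.00338735 156.63054547 268.45955435] 87.99532383456746 (np.float64(0.15555498011162558), np.float64(-0.9999987474753101))
[ 247  204   14  107 1358]
220 248 260 [484.6 143.8] [495.7 145.5] [129 141 139]
240 248 260 [487.5 125.1] [498.8 126.9] [128 141 138]
260 248 260 [490.5 105.6] [502.  107.4] [125 137 134]
280 248 259 [493.6  85.1] [504.5  86.8] [123 136 135]
300 247 260 [495.9  63.5] [509.   65.6] [108 133 126]
end 204 [490.81587343 159.49242587 110.        ]
[217 220] [268 233]
217 229 230 [493. 117.] [488. 117.]
229 227 231 [499.  84.] [485.  84.]
241 224 229 [506.  50.] [490.  50.]
253 222 227 [512.  17.] [495.  17.]
265 220 223 [517. -17.] [506. -16.]
end [492. 117. 110.]
end [514. -25. 110.]
```

Call:
{"op": "servo_tool", "data": {
  "plan": [
    [[-1,0.06,-0.3,0,0,0,0],[-1,0.1,-0.7,0,0,0,0],[-1,0.1,-0.7,0,0,0,0],[-1,0.1,-0.39,0,0,0,0],[-1,0,0,0,0,0,0]]
  ]
}}

```text
t: 19.18
ee_pos: [501.2, 70.3, 268.6]
orientation: [-2.045, -2.384, 0.003]
ft_force: [0.3, 1.0, -0.4]
width: 87.6
grasp_force: 0.0
```

Call:
{"op": "servo_tool", "data": {
  "plan": [
    [[-1,0,0,0,0,0,0],[-1,0,0,0,0,0,0]]
  ]
}}

```text
t: 19.35
ee_pos: [500.8, 73.1, 268.9]
orientation: [-2.042, -2.386, 0.001]
ft_force: [0.8, 0.3, 0.1]
width: 87.5
grasp_force: 0.0
```

```bash
python3 - <<'E'
from h import *
import rail
o=readout.get_obs();print(o['t'],o['ee_pos'],o['width'],yaw())
im=snap('wrist','w8');c,m=rail.rail('w8',110,(60,330))
a=im[60:330,190:330,::-1];cv2.imwrite('pics/w8c.png',cv2.resize(a,None,fx=2.2,fy=2.2))
R=np.array([500.5,73]);u=np.array([-.152,.988])
for n,y,z in(('end top',100,110),('end bot',100,10),('foot o',88,10),('foot i',72,10),('rung',30,92)):print(n,proj(c,[*(R+y*u),z]).round())
snap('top','t8')
E
```

```text
19.35 [500.81300253  73.14808821 268.88739371] 87.49968124472899 (np.float64(0.15484965206204832), np.float64(-0.9999992555943663))
[ 245  207   14   99 1280]
220 246 258 [498.2  60.2] [509.3  62. ] [132 142 139]
240 246 258 [501.   41.4] [512.4  43.2] [133 141 137]
260 246 258 [504.   21.8] [515.6  23.7] [133 143 139]
280 246 258 [507.1   1.3] [519.    3.2] [132 143 137]
300 246 258 [510.3 -20.2] [522.5 -18.3] [129 140 135]
end 207 [501.06294608  72.71442016 110.        ]
end top [251.  81.]
end bot [251.  88.]
foot o [251. 100.]
foot i [251. 115.]
rung [251. 168.]
```

View pics/w8c.png

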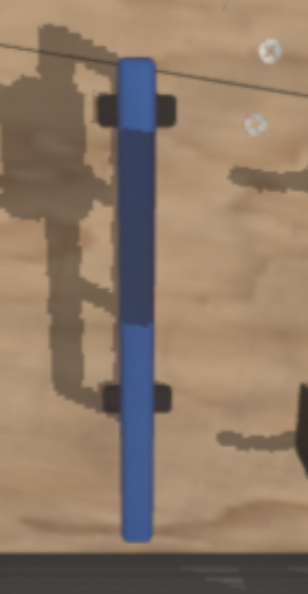

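The crop shows the whole standing frame: rail ends at rows 57 and 542 and feet at rows 110 and 398, so both ends are measurable.

```bash
python3 - <<'E'
from h import *
c=cam('wrist')
a=onplane(c,(252,60+57/2.2),110);b=onplane(c,(252,60+542/2.2),110);print(a,b,(a+b)/2,np.linalg.norm(a-b),np.arctan2(b[0]-a[0],a[1]-b[1]))
f=onplane(c,(252,60+110/2.2),10);g=onplane(c,(252,60+398/2.2),10);print(f,g,(f+g)/2)
E
```

```text
[486.43950959 168.6475334  110.        ] [517.1260789  -26.17715711 110.        ] [501.78279424  71.23518815 110.        ] 197.22658433215997 0.1562251356558696
[489.39679361 149.69923584  10.        ] [513.89410341  -5.83072095  10.        ] [501.64544851  71.93425745  10.        ]
```

Call:
{"op": "servo_tool", "data": {
  "plan": [
    [[-1,0.02,-0.04,-0.5,0,0,0],[-1,0,0,-0.9,0,0,0],[-1,0,0,-0.8,0,0,0],[-1,0,0,-0.47,0,0,0],[0.2,0,0,0,0,0,0]]
  ]
}}

```text
t: 19.87
ee_pos: [499.4, 72.1, 159.1]
orientation: [-2.037, -2.385, 0.008]
ft_force: [-0.4, -0.6, 0.3]
width: 84.3
grasp_force: 0.0
```

Call:
{"op": "servo_tool", "data": {
  "plan": [
    [[1,0,0,0,0,0,0],[1,0,0,0,0,0,0],[1,0,0,0,0,0,0],[1,0,0,0,0,0,0],[1,0,0,0,0,0,0]]
  ]
}}

```text
t: 20.28
ee_pos: [502.5, 71.7, 163.9]
orientation: [2.041, 2.386, 0.003]
ft_force: [-0.1, 0.4, -0.9]
width: 51.4
grasp_force: 0.0
```

Call:
{"op": "servo_tool", "data": {
  "plan": [
    [[1,0,0,0,0,0,0],[1,0,0,0,0,0,0],[1,0,0,0,0,0,0],[1,0,0,0,0,0,0],[1,0,0,0,0,0,0]]
  ]
}}

```text
t: 20.7
ee_pos: [501.9, 71.6, 162.7]
orientation: [-2.042, -2.387, 0.0]
ft_force: [-0.2, -0.2, -0.8]
width: 18.1
grasp_force: 0.0
```

Call:
{"op": "servo_tool", "data": {
  "plan": [
    [[1,0,0,0,0,0,0],[1,0,0,0,0,0,0],[1,0,0,0,0,0,0]]
  ]
}}

```text
t: 20.95
ee_pos: [501.7, 71.6, 162.6]
orientation: [-2.042, -2.387, 0.0]
ft_force: [-0.9, -0.2, -0.4]
width: 13.8
grasp_force: 30.0
```

Call:
{"op": "servo_tool", "data": {
  "plan": [
    [[1,0,0,0.4,0,0,0],[1,0,0,0.7,0,0,0],[1,0,-0.3,0.7,0,0,0],[1,0.2,-0.4,0.4,0,0,0],[1,0.4,-0.4,0,0,0,0]]
  ]
}}

```text
t: 21.37
ee_pos: [526.2, 27.5, 253.9]
orientation: [2.039, 2.386, 0.004]
ft_force: [0.6, 0.0, -3.7]
width: 13.7
grasp_force: 30.0
```

Call:
{"op": "servo_tool", "data": {
  "plan": [
    [[1,0.5,-0.29,0,0,0,0],[1,0.3,0,0,0,0,0],[1,0,0,0,0,0,0],[1,0,0,0,0,0,0],[1,0,0,0,0,0,0]]
  ]
}}

```text
t: 21.78
ee_pos: [556.6, 16.3, 249.9]
orientation: [-2.041, -2.386, 0.002]
ft_force: [-0.5, 0.0, -3.2]
width: 13.7
grasp_force: 30.0
```

Call:
{"op": "servo_tool", "data": {
  "plan": [
    [[1,0,0,0,0,0,0],[1,0,0,0,0,0,0]]
  ]
}}

```text
t: 21.95
ee_pos: [557.0, 16.4, 250.4]
orientation: [-2.041, -2.387, 0.001]
ft_force: [0.8, 0.8, -3.5]
width: 14.0
grasp_force: 30.0
```

```bash
python3 - <<'E'
from h import *
o=readout.get_obs();print(o['t'],o['ee_pos'],o['width'],yaw(),o['ft_force'])
c=cam('wrist');im=snap('wrist','w9');h=cv2.cvtColor(im,cv2.COLOR_RGB2HSV)
m=cv2.inRange(h,(0,170,60),(5,255,255));k=cv2.connectedComponentsWithStats(m)
for i in range(1,k[0]):
    if k[2][i][4]>60:
        q=np.argwhere(k[1]==i)[:,::-1];x0,x1=q[:,0].min(),q[:,0].max()
        l=(x0,q[q[:,0]<x0+6][:,1].mean());e=(x1+1,q[q[:,0]>x1-5][:,1].mean())
        print(k[2][i],'tip',onplane(c,l,162),'end',onplane(c,e,159))
m=cv2.inRange(h,(100,110,40),(128,255,255));k=cv2.connectedComponentsWithStats(m)
y0,yw=np.array(yaw()[0]),0;z=o['ee_pos'][2]-52;u=np.array([-np.sin(y0),np.cos(y0)])
print('rail pred',[proj(c,[*(o['ee_pos'][:2]+s*u),z]).round() for s in(100,-100)])
for i in range(1,k[0]):
    if k[2][i][4]>200:
        s=k[2][i];print(s)
        if s[1]<150:
            for y in (s[1]+4,s[1]+s[3]-5):
                xs=np.flatnonzero(k[1][y]==i);print(y,onplane(c,((xs.min()+xs.max()+1)/2,y),z))
            xs=np.flatnonzero(k[1][s[1]+2]==i);print('top',onplane(c,(xs.mean(),s[1]),z))
E
```

```text
21.95 [556.99126819  16.40503982 250.42484504] 13.99338779155788 (np.float64(0.1560862972616641), np.float64(-0.9999994358102414)) [ 0.8035997   0.81000219 -3.49198942]
[ 373  107  117   18 1859] tip [611.02187614 102.88508009 162.        ] end [676.29230853 113.81483747 159.        ]
[395 343  40   5 187] tip [669.36966336 -45.638883   162.        ] end [700.09881923 -44.24193658 159.        ]
rail pred [array([251.,  60.]), array([251., 418.])]
[ 237   67   31  245 6338]
71 [542.8451996  111.13573692 198.42484504]
307 [560.83796292  -2.81307988 198.42484504]
top [542.40533426 112.60403414 198.42484504]
[241 342  23  38 825]
```

Call:
{"op": "servo_tool", "data": {
  "plan": [
    [[1,0.3,0.05,0,0,0,0],[1,0.5,0.08,0,0,0,0],[1,0.6,0.1,0,0,0,0],[1,0.5,0.08,0,0,0,0],[1,0.35,0.06,0,0,0,0]]
  ]
}}

```text
t: 22.42
ee_pos: [649.3, 31.3, 250.8]
orientation: [2.041, 2.387, 0.001]
ft_force: [0.2, 0.5, -2.1]
width: 13.6
grasp_force: 30.0
```

Call:
{"op": "servo_tool", "data": {
  "plan": [
    [[1,0,0,0,0,0,0],[1,0,0,0,0,0,0],[1,0,0,0,0,0,0],[1,0,0,0,0,0,0]]
  ]
}}

```text
t: 22.75
ee_pos: [646.7, 30.8, 250.5]
orientation: [-2.042, -2.387, 0.001]
ft_force: [-0.0, 0.1, -3.1]
width: 13.9
grasp_force: 30.0
```

```bash
python3 - <<'E'
from h import *
o=readout.get_obs();print(o['t'],o['ee_pos'],yaw(),o['ft_force'])
c=cam('wrist');im=snap('wrist','w10');h=cv2.cvtColor(im,cv2.COLOR_RGB2HSV)
m=cv2.inRange(h,(0,170,60),(5,255,255));k=cv2.connectedComponentsWithStats(m)
for i in range(1,k[0]):
    if k[2][i][4]>40:
        q=np.argwhere(k[1]==i)[:,::-1];x0,x1=q[:,0].min(),q[:,0].max()
        l=(x0,q[q[:,0]<x0+6][:,1].mean());e=(x1+1,q[q[:,0]>x1-5][:,1].mean())
        print(k[2][i],'tip',onplane(c,l,162),'end',onplane(c,e,159))
E
```

```text
22.75 [646.74082865  30.77135218 250.46605775] (np.float64(0.15552690302116354), np.float64(-0.9999991627782165)) [-0.00691196  0.05625594 -3.05051135]
[210 108  11  16 121] tip [612.56847557 103.26117245 162.        ] end [618.12600011 105.00100653 159.        ]
[276 108  47  17 706] tip [648.30173128 108.99346611 162.        ] end [674.30934578 113.55633798 159.        ]
```

Call:
{"op": "servo_tool", "data": {
  "plan": [
    [[1,0,0,-0.2,0,0,0],[1,0,0,-0.2,0,0,0],[1,0,0,-0.2,0,0,0],[1,0,0,0,0,0,0],[1,0,0,0,0,0,0]]
  ]
}}

```text
t: 23.22
ee_pos: [647.3, 30.7, 225.5]
orientation: [-2.041, -2.386, 0.002]
ft_force: [0.7, -0.1, -2.2]
width: 13.7
grasp_force: 30.0
```

Call:
{"op": "servo_tool", "data": {
  "plan": [
    [[1,0,0,-0.08,0,0,0],[1,0,0,-0.04,0,0,0],[1,0,0,0,0,0,0],[1,0,0,0,0,0,0]]
  ]
}}

```text
t: 23.55
ee_pos: [647.7, 30.8, 221.8]
orientation: [-2.042, -2.387, 0.001]
ft_force: [-2.0, -0.6, -2.9]
width: 13.6
grasp_force: 30.0
```

Call:
{"op": "servo_tool", "data": {
  "plan": [
    [[1,0,0,-0.04,0,0,0],[1,0,0,0,0,0,0],[1,0,0,0,0,0,0],[1,0,0,0,0,0,0]]
  ]
}}

```text
t: 23.88
ee_pos: [647.6, 30.8, 220.4]
orientation: [-2.042, -2.387, 0.001]
ft_force: [-5.0, -0.6, 2.5]
width: 13.8
grasp_force: 30.0
```

Call:
{"op": "servo_tool", "data": {
  "plan": [
    [[1,-0.05,0,0,0,0,0],[1,0,0,0,0,0,0],[1,0,0,0,0,0,0]]
  ]
}}

```text
t: 24.13
ee_pos: [646.2, 30.9, 220.5]
orientation: [2.041, 2.387, 0.001]
ft_force: [0.4, -0.8, -0.6]
width: 14.0
grasp_force: 30.0
```

Call:
{"op": "servo_tool", "data": {
  "plan": [
    [[1,0,0,-0.03,0,0,0],[1,0,0,0,0,0,0],[1,0,0,0,0,0,0]]
  ]
}}

```text
t: 24.38
ee_pos: [646.3, 30.9, 220.3]
orientation: [2.041, 2.387, 0.001]
ft_force: [-3.5, -0.2, 8.0]
width: 13.8
grasp_force: 30.0
```

Call:
{"op": "servo_tool", "data": {
  "plan": [
    [[1,-0.05,0,0,0,0,0],[1,0,0,0,0,0,0],[1,0,0,0,0,0,0],[1,0,0,0,0,0,0]]
  ]
}}

```text
t: 24.72
ee_pos: [645.2, 30.9, 220.4]
orientation: [2.04, 2.385, 0.004]
ft_force: [1.9, 0.1, 6.2]
width: 13.2
grasp_force: 30.0
```

```bash
python3 - <<'E'
from h import *
o=readout.get_obs();print(o['t'],o['ee_pos'],yaw(),o['ft_force'],o['moment'])
c=cam('wrist');im=snap('wrist','w11');h=cv2.cvtColor(im,cv2.COLOR_RGB2HSV)
m=cv2.inRange(h,(0,170,60),(5,255,255));k=cv2.connectedComponentsWithStats(m)
for i in range(1,k[0]):
    if k[2][i][4]>40:
        q=np.argwhere(k[1]==i)[:,::-1];x0,x1=q[:,0].min(),q[:,0].max()
        l=(x0,q[q[:,0]<x0+6][:,1].mean());e=(x1+1,q[q[:,0]>x1-5][:,1].mean())
        print(k[2][i],'tip',onplane(c,l,162),'end',onplane(c,e,159))
m=cv2.inRange(h,(100,110,40),(128,255,255));m[:,:200]=0;m[:,310:]=0
for y in range(90,150,10):
    xs=np.flatnonzero(m[y]);
    if len(xs): print(y,xs.min(),xs.max(),onplane(c,(xs.min(),y),168)[:2],onplane(c,(xs.max()+1,y),168)[:2])
E
```

```text
24.7167 [645.24485679  30.89730658 220.36574577] (np.float64(0.1555266222652211), np.float64(-0.9999928960408364)) [1.93975762 0.06866779 6.24159101] [-0.04653926 -0.3522071   0.01472155]
[203 109  26  21 446] tip [612.3172807  103.24778011 162.        ] end [623.70632809 105.09307482 159.        ]
[ 282  109   58   21 1123] tip [647.54775163 109.02351705 162.        ] end [674.29587048 113.33155571 159.        ]
[229 353  10  27 126] tip [642.79250807 -36.78410912 162.        ] end [648.23063404 -33.46595985 159.        ]
[266 352   9  28 152] tip [664.22923621 -31.14026926 162.        ] end [670.87196616 -36.48369084 159.        ]
90 237 267 [626.09882348 117.36398402] [638.98992284 119.38571248]
100 237 267 [626.6580074 113.4062741] [639.67327894 115.44597843]
110 238 266 [627.65182386 109.43809962] [639.94582106 111.36332594]
120 238 266 [628.23719753 105.32507575] [640.65194154 107.26772558]
130 238 266 [628.83415966 101.13062764] [641.37204585 103.091017  ]
140 238 266 [629.4430578   96.85231323] [642.10655354  98.83076672]
```

The rail is centred in the hooks (rail centre x 634, seat x 635) and its weight is carried by them. Releasing.

Call:
{"op": "servo_tool", "data": {
  "plan": [
    [[1,0,0,0,0,0,0],[0.7,0,0,0,0,0,0],[0.5,0,0,0,0,0,0],[0,0,0,0,0,0,0],[0,0,0,0,0,0,0]]
  ]
}}

```text
t: 25.18
ee_pos: [643.6, 30.9, 218.7]
orientation: [-2.042, -2.387, 0.001]
ft_force: [-0.3, 0.3, 0.3]
width: 30.2
grasp_force: 0.0
```

Call:
{"op": "servo_tool", "data": {
  "plan": [
    [[-0.2,0,0,0,0,0,0],[-0.2,0,0,0,0,0,0],[-0.2,0,0,0,0,0,0],[-0.2,0,0,0,0,0,0],[-0.2,0,0,0.3,0,0,0]]
  ]
}}

```text
t: 25.6
ee_pos: [642.6, 30.8, 229.2]
orientation: [-2.04, -2.385, 0.005]
ft_force: [-0.4, 1.2, 0.3]
width: 52.4
grasp_force: 0.0
```

Call:
{"op": "servo_tool", "data": {
  "plan": [
    [[-0.2,0,0,0.6,0,0,0],[-0.2,0,0,0.8,0,0,0],[-0.2,0,0,0.8,0,0,0],[-0.2,0,0,0.5,0,0,0],[-0.2,0,0,0,0,0,0]]
  ]
}}

```text
t: 26.02
ee_pos: [646.0, 30.9, 345.7]
orientation: [2.038, 2.382, 0.01]
ft_force: [0.1, -0.1, 0.4]
width: 52.9
grasp_force: 0.0
```

Call:
{"op": "servo_tool", "data": {
  "plan": [
    [[-0.2,0,0,0,0,0,0],[-0.2,0,0,0,0,0,0],[-0.2,0,0,0,0,0,0],[-0.2,0,0,0,0,0,0],[-0.2,0,0,0,0,0,0]]
  ]
}}

```text
t: 26.43
ee_pos: [643.5, 30.8, 337.8]
orientation: [-2.041, -2.386, 0.002]
ft_force: [-0.4, 0.5, -0.8]
width: 52.7
grasp_force: 0.0
```

```bash
python3 - <<'E'
from h import *
o=readout.get_obs();print(o['t'],o['ee_pos'],o['width'],o['ft_force'])
def chk(n):
    c=cam('wrist');im=snap('wrist',n);h=cv2.cvtColor(im,cv2.COLOR_RGB2HSV)
    m=cv2.inRange(h,(100,110,40),(128,255,255));m[:,:200]=0;m[:,330:]=0
    for y in range(70,300,25):
        xs=np.flatnonzero(m[y]);
        if len(xs): print(y,onplane(c,(xs.min(),y),168)[:2].round(1),onplane(c,(xs.max()+1,y),168)[:2].round(1))
    ys=np.flatnonzero(m.any(1));print('rows',ys.min(),ys.max(),onplane(c,(255,ys.min()),168),onplane(c,(255,ys.max()),168))
chk('w12')
T=snap('top','t9');c=cam('top')
h=cv2.cvtColor(T,cv2.COLOR_RGB2HSV);m=cv2.inRange(h,(5,150,100),(18,255,255));m[:200]=0;m[290:]=0;m[:,340:400]&=255;m[:,:340]=0;m[:,400:]=0
q=np.argwhere(m)[:,::-1];print('bottle nozzle',len(q),onplane(c,q.mean(0),154))
E
```

```text
26.4333 [643.48764486  30.80306813 337.79952861] 52.732693974901 [-0.38776978  0.4604259  -0.7542783 ]
95 [626.7 119.1] [638.5 120.9]
120 [630.4 100.1] [640.1 101.7]
145 [633.5  80.1] [643.4  81.7]
170 [636.7  59.1] [646.9  60.7]
195 [640.1  37. ] [650.6  38.6]
220 [643.7  13.6] [655.3  15.5]
245 [647.5 -11. ] [658.5  -9.3]
270 [651.5 -37. ] [662.8 -35.3]
295 [655.7 -64.6] [666.4 -62.9]
rows 86 296 [631.16864913 126.55151707 168.        ] [661.7569499 -64.8419305 168.       ]
bottle nozzle 42 [ 438.59291143 -326.19105113  154.        ]
```

The frame hangs centred (rail ends y 127 and -65, stand at y 30), and the bottle's nozzle is over the tray centre at (439,-326). Handing in.

```bash
python3 -c "
from workcell import close_job
print(close_job())"
```

```text
the job is handed in; nothing more can be done
None
```

I handed the job in at about 26 s: the glue bottle stands in the tray and the blue frame hangs released in both hooks, both confirmed by a last camera measurement, but the judge's verdict was not shown.

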